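# Move the impact sockets from the delivery tray to the display rack, keeping their order

## Robot

A 6-joint arm with a two-finger parallel gripper is mounted at the origin on the work surface. World frame = base frame: x ahead of the robot, y to its left, z up, the work surface at z = 0. Lengths are in m, angles in degrees, forces in N, time in s.
With the tool pointing down it reaches from about 0.375 to 0.9 m from the base axis. Payload 3.1 kg.
Tool frame: the origin (TCP) lies at the very end of the fingers, on their centre line; the grasp point (between the pads) lies bot.grip_point_offset behind it (bot.grip_point_offset is the distance from the TCP to the grasp point, in m); z points along the fingers, y is the line along which they close (so a half turn about z gives the same grasp; the last joint's range is limited). The gripper opens to 87 mm and grips with 3 to 60 N. Pads are 19 mm wide; open, the fingers measure 117 mm over their backs; the gripper's body (75 mm by 190 mm) begins 51 mm behind the grasp point.
Start: joints at [-78.008, 30.224, 82.088, -0, 67.689, -10.227], TCP at [0.236, -0.579, 0.223] pointing down, gripper open.
Joint ranges: [-176.69, 176.69], [-43.24, 126.21], [12.49, 139.97], [-82, 262], [0, 151.66], [-163.58, 163.58]. Speed limits (degrees/s): [159.86, 159.86, 180, 180, 180, 180].

## Interface

Orientations are given as a 3x3 rotation matrix whose columns are the frame's x, y, z axes.
In Python, from rig import bot, viewer, ticket gives the robot as it stands.
- The arm moves only by the tool servo_tool, never from a script. Its argument "targets" is a list of rows, each an object with "offset": the shift along the tool's x, y, z in m, a list of three; "dr": the turn, a rotation vector about the tool's x, y, z in degrees, a list of three. In form: [{"offset": [x, y, z], "dr": [ax, ay, az]}, ...]. A call has 1 to 20 rows; each row is the pose to reach, as a shift and turn from the pose commanded when the call began, along the tool's axes at that moment; what a row does not reach only later rows make up. A row lasts 1/12 s, in which the tool goes at most 41.7 mm and 7.16 degrees, less where a joint would pass 70% of its speed; a pose out of reach is approached as far as the arm can. A call with a gripper value outside its range is refused whole. "gripper" is the gripper command: -1 is fully open, 1 is shut, values between are in proportion, set as the call begins (left out, the last holds). The fingers move at their own pace and stop on an object; the grip force is fixed at half the most. Time passes only in rows, so rows that repeat a pose let the fingers close. It gives the time, the measured TCP pose, the force, the opening and the grip force at its end, in the units of the state.
- bot.read_state(): the state, without advancing time (a new reading comes with each control period).
- viewer.capture(name): name is "scene" or "side" or "wrist"; returns a dict with "color" (480x640x3 uint8, red, green, blue), "camera_matrix" (3x3 intrinsics, pixels), "R" (3x3) and "t" (3): a world point X has camera coordinates R X + t. Camera axes: x right, y down, z forward; pixel columns grow to the right and rows downward; lengths in m; the calibration is good to about 2 mm. The wrist camera is an equidistant fisheye: a pixel r from the principal point sees the ray r / f radians off the axis. A picture is of the moment at which its call begins. There is no depth.
- ticket.hand_in(): hands the job in; it is judged then, once.
The state is a dict: "time_s": time; "joint_positions": joint angles; "qvel": joint speeds; "tau": joint torques, N m; "position": TCP position; "tcp_rot": TCP orientation; "force": force on the tool from outside, world axes, zero at the start; "moment": the same for the moment, N m; "opening": opening from 0.0 (shut) to 1.0 (fully open); "grasp_force": force on a finger pad.
Only numpy, scipy, OpenCV 4.12 (cv2) and the standard library are available. Lean on these libraries where they do the work, as an engineer would, in place of code of your own. Each camera call takes 0.05 s, during which the arm holds its last target. There are 200 camera calls.

## Task

Move the four impact sockets from the delivery tray into the pockets of the white display rack, keeping their order as counted from the handle: the socket next to the tray's handle goes into the pocket next to the rack's handle, the next one beside it, and so on to the far end. Set each down gently (do not drop it), standing upright on the floor of its own pocket with the square drive hole up, and leave all four standing still.

Things in the scene. Friction and masses are not known exactly. Their poses are not given: they have to be found in the camera images.
- delivery_tray: Fixed flat plywood tray where the sockets start: board 74 mm (x) by 256 mm (y), 6 mm thick, with four grey inserts in a row. A steel bow handle, 45 mm high, stands past its +y end, 140 mm from the origin. Origin: centre of the underside, on the counter. Places on its y axis at y = +93 (next to the handle), +31, -31, -93 mm.
- display_rack: Fixed white metal rack, empty: block 74 mm (x) by 256 mm (y), 20 mm high, four square pockets 56 mm wide, 12 mm deep (floor 8 mm above the origin), centred on its y axis at y = +93 (next to the handle), +31, -31, -93 mm. A steel bow handle, 45 mm high, stands past its +y end, 140 mm from the origin. Origin: centre of the underside, on the counter. May be turned any way.
- socket_24: Deep impact socket of dark steel, a plain upright cylinder 24 mm in diameter and 60 mm high with a black square drive hole and a thin bright ring at its top; the smallest of the four. Mass about 160 g. Origin: centre of its underside; z up its axis. At the start it stands on the floor of insert_24; its yaw means nothing.
- socket_28: Deep impact socket of dark steel, a plain upright cylinder 28 mm in diameter and 66 mm high with a black square drive hole and a thin bright ring at its top; the second smallest of the four. Mass about 230 g. Origin: centre of its underside; z up its axis. At the start it stands on the floor of insert_28; its yaw means nothing.
- socket_33: Deep impact socket of dark steel, a plain upright cylinder 33 mm in diameter and 72 mm high with a black square drive hole and a thin bright ring at its top; the second largest of the four. Mass about 340 g. Origin: centre of its underside; z up its axis. At the start it stands on the floor of insert_33; its yaw means nothing.
- socket_38: Deep impact socket of dark steel, a plain upright cylinder 38 mm in diameter and 80 mm high with a black square drive hole and a thin bright ring at its top; the largest of the four. Mass about 480 g. Origin: centre of its underside; z up its axis. At the start it stands on the floor of insert_38; its yaw means nothing.
- insert_24: Grey plastic insert fixed on the delivery tray, 56 mm square, 18 mm high, with a round hole 28 mm in diameter and 12 mm deep, in which socket_24 stands at the start. It stays in the tray and shows which place that socket came from. Origin: centre of its underside (6 mm above the counter), so the hole's floor is 6 mm above the origin.
- insert_28: Grey plastic insert fixed on the delivery tray, 56 mm square, 18 mm high, with a round hole 32 mm in diameter and 12 mm deep, in which socket_28 stands at the start. It stays in the tray and shows which place that socket came from. Origin: centre of its underside (6 mm above the counter), so the hole's floor is 6 mm above the origin.
- insert_33: Grey plastic insert fixed on the delivery tray, 56 mm square, 18 mm high, with a round hole 37 mm in diameter and 12 mm deep, in which socket_33 stands at the start. It stays in the tray and shows which place that socket came from. Origin: centre of its underside (6 mm above the counter), so the hole's floor is 6 mm above the origin.
- insert_38: Grey plastic insert fixed on the delivery tray, 56 mm square, 18 mm high, with a round hole 42 mm in diameter and 12 mm deep, in which socket_38 stands at the start. It stays in the tray and shows which place that socket came from. Origin: centre of its underside (6 mm above the counter), so the hole's floor is 6 mm above the origin.
There are look-alikes about, which are no part of the job. What is shaped like the socket_24 but red is not meant.

How it is judged:
By the outcome, as a careful person would: the job done as asked, in the order asked, and still so for the second after the job is handed in, with the robot touching nothing.
It also fails if it takes over 128 s, if anything falls off the work surface, if the arm or the gripper's body presses on something with over 40 N, if the wrist force passes 120 N, or if a joint passes its speed limit or range.

## Working session

There is one attempt and no reset: what is moved stays moved. The work goes in short steps, Python scripts to look and compute and a tool call to move; the robot and the scene stay as the last step left them, time stands still between calls to the robot, and variables do not carry over. Pictures are saved under pics/ and viewed, at most 14 in all, crops included, and the job is handed in when it is done.

Besides the shell and the picture viewer there is one more tool, called by a JSON object that holds its "op" and its "data". servo_tool: Moves the arm, as the interface text tells. Its arguments: {"type":"object","properties":{"targets":{"type":"array"},"gripper":{"type":"number"}},"required":["targets"]}

```bash
mkdir -p pics; ls; cat > h.py <<'E'
import numpy as np, cv2
from rig import bot, viewer, ticket
def snap(n,f):
    c=viewer.capture(n); cv2.imwrite(f'pics/{f}.png',c['color'][:,:,::-1])
    np.savez(f'pics/{f}.npz',K=c['camera_matrix'],R=c['R'],t=c['t']); return c
E
python3 - <<'E'
from h import *
for n in ['scene','side','wrist']:
    c=snap(n,n+'0'); print(n,c['camera_matrix'].round(1).tolist(),(-c['R'].T@c['t']).round(3),c['R'].round(2).tolist())
s=bot.read_state(); print(s, bot.grip_point_offset)
E
```

```text
pics
scene [[489.0, 0.0, 317.2], [0.0, 489.0, 234.8], [0.0, 0.0, 1.0]] [1.028 0.629 0.539] [[-0.8, 0.61, 0.02], [0.31, 0.44, -0.85], [-0.52, -0.66, -0.53]]
side [[491.7, 0.0, 317.3], [0.0, 491.7, 245.6], [0.0, 0.0, 1.0]] [ 0.521 -0.607  0.589] [[1.0, -0.07, -0.01], [-0.05, -0.66, -0.75], [0.05, 0.75, -0.66]]
wrist [[371.6, 0.0, 322.3], [0.0, 371.6, 241.3], [0.0, 0.0, 1.0]] [ 0.3   -0.552  0.385] [[0.38, -0.93, -0.0], [-0.9, -0.37, 0.25], [-0.23, -0.09, -0.97]]
{'time_s': 0.15, 'joint_positions': array([-7.80077694e+01,  3.02667180e+01,  8.21385544e+01,  3.42140201e-04,
        6.76894165e+01, -1.02280350e+01]), 'qvel': array([-0.0268051 , -0.04149274, -0.20339369, -0.08692595, -0.04593652,
       -0.10343845]), 'tau': array([ 1.48611864e-03, -4.40429163e+01, -1.76843226e+01,  6.33348618e-02,
        5.52109187e-02, -9.36270249e-05]), 'position': array([ 0.23626013, -0.5780287 ,  0.22180195]), 'tcp_rot': array([[ 9.25737794e-01,  3.78165867e-01, -3.37978215e-04],
       [ 3.78165900e-01, -9.25736429e-01,  1.61771146e-03],
       [ 2.98884512e-04, -1.62538848e-03, -9.99998634e-01]]), 'force': array([ 0.04819471,  0.48335352, -0.11309118]), 'moment': array([ 0.00117202, -0.05371867, -0.06302941]), 'grasp_force': 0.0, 'opening': 1.0013022107598395} 0.0187
```

View pics/scene0.png

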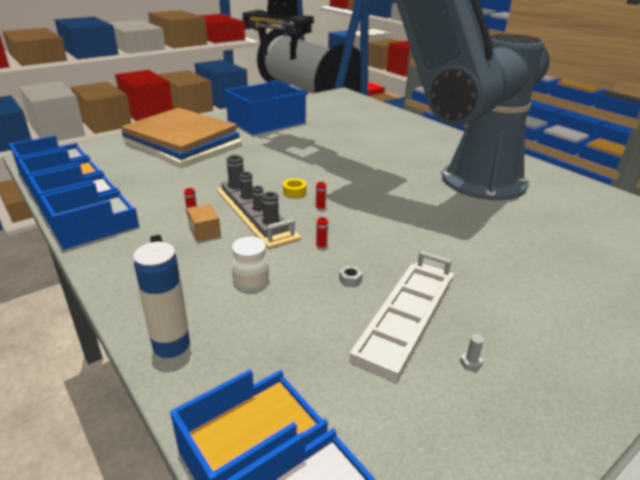

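View pics/side0.png

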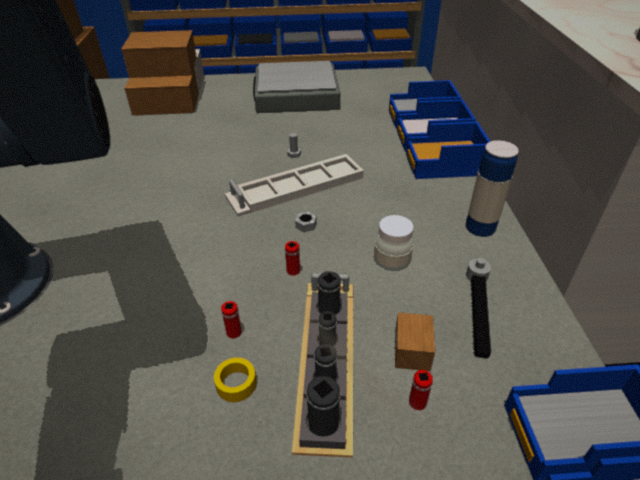

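View pics/wrist0.png

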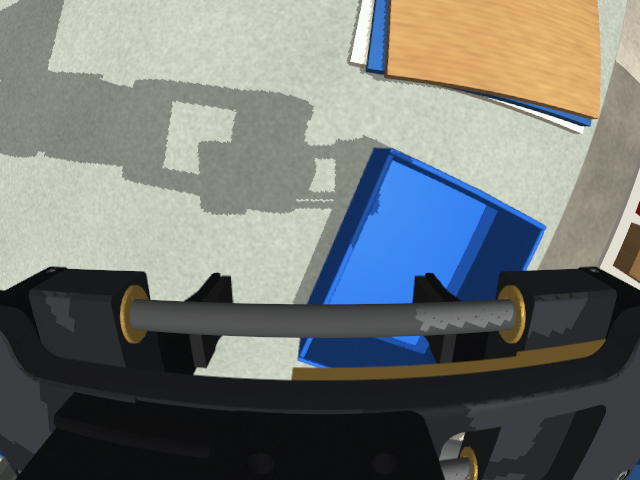

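The scene view shows the tray at about (265,210) and the rack at (405,320). In the side view the tray's handle is at (330,280) and the rack's at (237,192). Enlarged crops next.

```bash
python3 - <<'E'
import cv2,numpy as np
a=cv2.imread('pics/side0.png'); b=cv2.imread('pics/scene0.png')
L=cv2.resize(a[255:455,270:370],None,fx=3,fy=3,interpolation=cv2.INTER_CUBIC)
R=cv2.resize(b[145:255,205:315],None,fx=4.5,fy=4.5,interpolation=cv2.INTER_CUBIC)
R=np.vstack([R,np.zeros((600-R.shape[0],R.shape[1],3),np.uint8)])
cv2.imwrite('pics/c1.png',np.hstack([L,R])); print(L.shape,R.shape)
L=cv2.resize(a[145:220,215:375],None,fx=4.5,fy=4.5,interpolation=cv2.INTER_CUBIC)
cv2.imwrite('pics/c2.png',L)
E
```

```text
(600, 300, 3) (600, 495, 3)
```

View pics/c1.png

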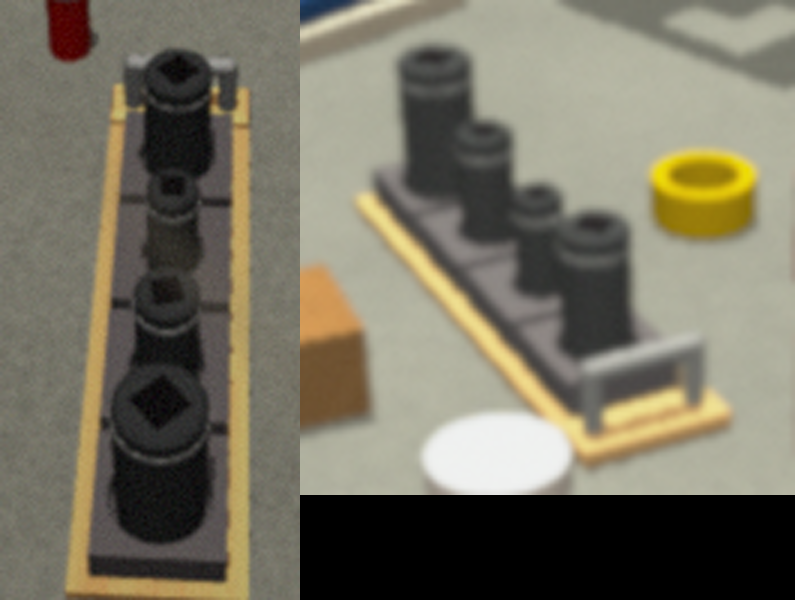

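View pics/c2.png

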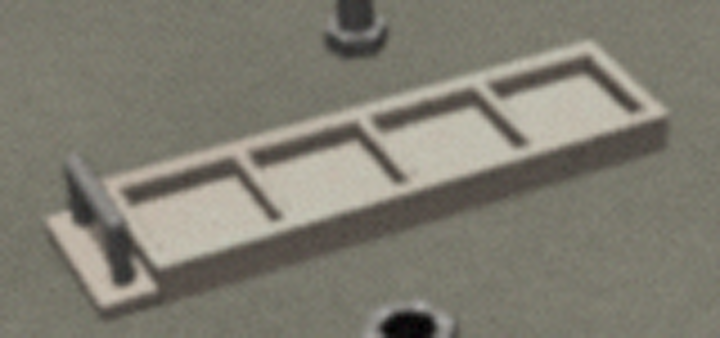

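Order from the handle is 33, 24, 28, 38: the side crop shows tops at (179,68), (173,184), (167,290) and (160,402). The rack's block corners in the side crop are (155,268), (665,115) and (590,42), with the handle at the left end. I also need the rack in the scene view.

```bash
python3 - <<'E'
import cv2
b=cv2.imread('pics/scene0.png')
cv2.imwrite('pics/c3.png',cv2.resize(b[245:385,345:465],None,fx=4.2,fy=4.2,interpolation=cv2.INTER_CUBIC))
E
```

```text
(no output)
```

View pics/c3.png

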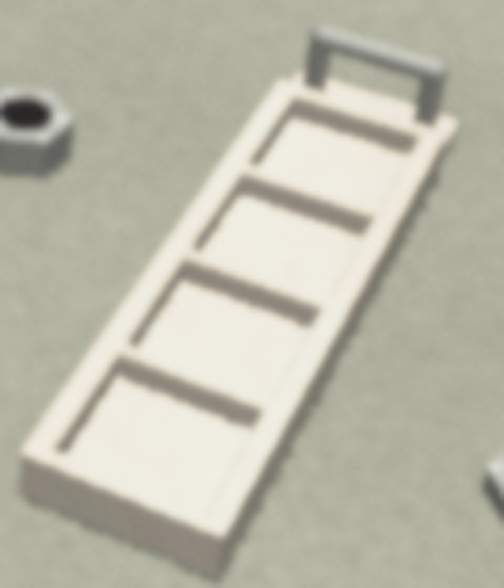

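Rack corners in the scene crop are (22,460) and (225,540); pocket 1 is at (298,100)/(415,135) and pocket 4 at (120,358)/(262,407). I'll triangulate the socket tops and fit the rack pose with its height left free.

```bash
cat >> h.py <<'E'
def cam(f):
    d=np.load(f'pics/{f}.npz'); return d['K'],d['R'],d['t']
def proj(c,X):
    K,R,t=c; p=(np.atleast_2d(X)@R.T+t); return (p/p[:,2:])[:,:2]@K[:2,:2].T+K[:2,2]
E
python3 - <<'E'
from h import *
from scipy.optimize import least_squares
S=cam('side0');C=cam('scene0')
si=np.array([[179,68],[173,184],[167,290],[160,402]])/3+[270,255]
sc=(np.array([[595,226],[537,192],[484,131],[436,56]])-[300,0])/4.5+[205,145]
P=[c[0]@np.c_[c[1],c[2]] for c in(S,C)]
X=cv2.triangulatePoints(P[0],P[1],si.T,sc.T);X=(X[:3]/X[3]).T
for n,x,a,b in zip([33,24,28,38],X,si,sc):print(n,x.round(4),(proj(S,x)-a).round(1),(proj(C,x)-b).round(1))
print(np.linalg.norm(np.diff(X[:,:2],axis=0),axis=1), 'expected top z',.012+np.array([.072,.06,.066,.08]))
sl=np.array([[28,121],[28,65],[28,3],[28,-59],[28,-121],[-28,-121],[-28,-59],[-28,3],[-28,65],[-37,-128],[37,-128],[-37,128]])/1e3
sp=np.array([[125,188],[240,155],[360,122],[478,90],[585,58],[640,110],[522,145],[403,180],[278,217],[665,115],[590,42],[155,268]])/4.5+[215,145]
cl=np.array([[-28,121],[28,121],[-28,59],[28,59],[-28,-3],[28,-3],[-28,-65],[28,-65],[-28,-121],[-37,-128],[37,-128]])/1e3
cp=np.array([[298,100],[415,135],[245,178],[372,215],[185,262],[318,310],[120,358],[262,407],[62,447],[22,460],[225,540]])/4.2+[345,245]
def w(l,q):
    c,s=np.cos(q[2]),np.sin(q[2]);return np.c_[l@np.array([[c,s],[-s,c]])+q[:2],np.full(len(l),q[3])]
f=lambda q:np.r_[(proj(S,w(sl,q))-sp).ravel(),(proj(C,w(cl,q))-cp).ravel()]
r=least_squares(f,[.45,.1,1.5,.02],loss='soft_l1');print(r.x,np.degrees(r.x[2]));print(f(r.x).round(1).reshape(-1,2).tolist())
for y in(.093,.031,-.031,-.093):print(w(np.array([[0,y]]),r.x)[0].round(4))
np.save('rack.npy',r.x)
E
```

```text
33 [ 0.5691 -0.109   0.0836] [[-0.4 -0.2]] [[-0.3  0.1]]
24 [ 0.561  -0.1714  0.0722] [[-0.2 -0.1]] [[-0.1  0. ]]
28 [ 0.5531 -0.2331  0.0773] [[-0.3 -0.1]] [[-0.2  0. ]]
38 [ 0.5445 -0.295   0.0921] [[-0.9 -0.3]] [[-0.5  0.1]]
[0.06293322 0.06214147 0.06248929] expected top z [0.084 0.072 0.078 0.092]
[0.5420676  0.24717963 1.97719115 0.01866828] 113.2847081003962
[[-1.8, 0.3], [-1.9, 0.2], [-1.3, -0.3], [-1.4, -0.7], [-0.1, -0.9], [0.8, -0.1], [1.3, -0.1], [0.9, 0.2], [0.7, 0.5], [0.3, 0.0], [-0.5, -0.0], [0.1, 0.5], [-0.9, -0.7], [1.4, 0.7], [-0.7, -1.0], [0.6, 1.0], [-0.1, -0.6], [1.2, 0.0], [-0.1, -0.6], [0.7, 1.3], [-2.0, 1.5], [-0.2, -0.9], [-0.4, 0.3]]
[0.4566 0.2104 0.0187]
[0.5136 0.2349 0.0187]
[0.5705 0.2594 0.0187]
[0.6275 0.2839 0.0187]
```

Heights agree with the text to within 1.5 mm, and the spacing and reach are plausible. Next I'll write a move helper and check how close the obstacles sit to the finger paths.

```bash
cat >> h.py <<'E'
from scipy.spatial.transform import Rotation as Ro
def goal(x,y,z,a):
    "shift/turn to TCP x,y,z, pointing down, tool y axis at world angle a"
    s=bot.read_state(); R=s['tcp_rot']; a=np.radians(a); ty=np.array([np.cos(a),np.sin(a),0]); tz=np.array([0,0,-1.])
    T=np.c_[np.cross(ty,tz),ty,tz]
    print('off',(R.T@(np.array([x,y,z])-s['position'])).round(4).tolist(),'dr',Ro.from_matrix(R.T@T).as_rotvec(degrees=True).round(2).tolist(),'at',s['position'].round(4),'F',s['force'].round(1),'open',round(s['opening'],3),'t',s['time_s'])
E
python3 - <<'E'
from h import *
def ray(f,uv,z):
    K,R,t=cam(f); d=R.T@np.linalg.solve(K,[*uv,1]); c=-R.T@t; return (c+d*(z-c[2])/d[2]).round(3)
for n,uv,z in[('redA',(292,245),.06),('redB',(230,306),.06),('redC',(423,377),.06),('box',(398,340),.04),('nut',(305,216),.02),('bolt',(293,155),.0),('jar',(395,260),0)]:print(n,ray('side0',uv,z))
goal(.569,-.109,.17,-7.5)
E
```

```text
redA [ 0.517 -0.007  0.06 ]
redB [ 0.425 -0.131  0.06 ]
redC [ 0.672 -0.268  0.06 ]
box [ 0.657 -0.194  0.04 ]
nut [0.544 0.118 0.02 ]
bolt [0.529 0.37  0.   ]
jar [0.695 0.007 0.   ]
off [0.4854, -0.3083, 0.0524] dr [-0.08, -0.06, -60.28] at [ 0.2363 -0.578   0.2218] F [ 0.   0.5 -0.1] open 1.001 t 0.15
```

{"op": "servo_tool", "data": {"targets": [{"offset": [0.03, -0.019, 0.003], "dr": [0, 0, -4]}, {"offset": [0.06, -0.038, 0.006], "dr": [0, 0, -8]}, {"offset": [0.09, -0.057, 0.01], "dr": [0, 0, -12]}, {"offset": [0.12, -0.076, 0.013], "dr": [0, 0, -16]}, {"offset": [0.15, -0.095, 0.016], "dr": [0, 0, -20]}, {"offset": [0.18, -0.114, 0.02], "dr": [0, 0, -24]}, {"offset": [0.21, -0.133, 0.023], "dr": [0, 0, -28]}, {"offset": [0.24, -0.152, 0.026], "dr": [0, 0, -32]}, {"offset": [0.27, -0.171, 0.03], "dr": [0, 0, -36]}, {"offset": [0.3, -0.19, 0.033], "dr": [0, 0, -40]}, {"offset": [0.33, -0.209, 0.036], "dr": [0, 0, -44]}, {"offset": [0.36, -0.228, 0.04], "dr": [0, 0, -48]}, {"offset": [0.39, -0.247, 0.043], "dr": [0, 0, -52]}, {"offset": [0.42, -0.266, 0.046], "dr": [0, 0, -56]}, {"offset": [0.45, -0.285, 0.049], "dr": [0, 0, -60.3]}, {"offset": [0.485, -0.308, 0.052], "dr": [-0.1, -0.1, -60.3]}, {"offset": [0.485, -0.308, 0.052], "dr": [-0.1, -0.1, -60.3]}, {"offset": [0.485, -0.308, 0.052], "dr": [-0.1, -0.1, -60.3]}, {"offset": [0.485, -0.308, 0.052], "dr": [-0.1, -0.1, -60.3]}], "gripper": -0.4}}

```text
time_s: 1.73
position: [0.5684, -0.1099, 0.1702]
tcp_rot: [[0.129, 0.992, -0.001], [0.992, -0.129, -0.002], [-0.003, -0.001, -1.0]]
force: [0.1, -0.5, 0.9]
opening: 0.701
grasp_force: 0.0
```

```bash
python3 - <<'E'
from h import *
snap('wrist','wrist1'); goal(.569,-.109,.038,-7.5)
E
```

```text
off [0.0021, 0.0006, 0.1323] dr [-0.02, 0.15, -0.01] at [ 0.5682 -0.1106  0.1703] F [-0.3  0.1  1.2] open 0.703 t 1.7833
```

View pics/wrist1.png

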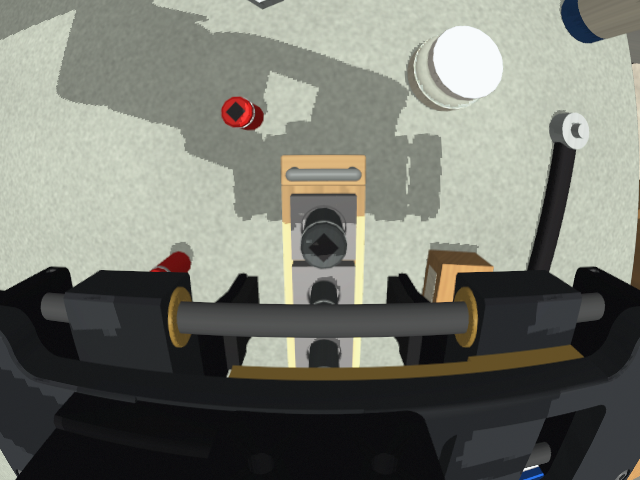

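The wrist view shows socket 33's top at (323,245), centred between the fingers, with the tray running straight down the image. I'll check that against the estimate.

```bash
cat >> h.py <<'E'
def fish(f,uv,z):
    K,R,t=cam(f); p=(np.array(uv)-K[:2,2])/[K[0,0],K[1,1]]; th=np.linalg.norm(p)
    d=R.T@np.r_[np.sin(th)*p/th,np.cos(th)]; c=-R.T@t; return (c+d*(z-c[2])/d[2]).round(4)
E
python3 - <<'E'
from h import *
print(fish('wrist1',(323,244.5),.084))
for uv in((282,190),(365,190),(290,350),(357,350)):print(fish('wrist1',uv,.006 if uv[1]<200 else .006))
E
```

```text
[ 0.5688 -0.1086  0.084 ]
[ 0.5366 -0.0754  0.006 ]
[ 0.6095 -0.0849  0.006 ]
[ 0.5183 -0.236   0.006 ]
[ 0.586  -0.2449  0.006 ]
```

Agrees to within 1 mm, so I'll descend and close.

{"op": "servo_tool", "data": {"targets": [{"offset": [0.002, 0.001, 0.01], "dr": [0, 0.1, 0]}, {"offset": [0.002, 0.001, 0.03], "dr": [0, 0.1, 0]}, {"offset": [0.002, 0.001, 0.05], "dr": [0, 0.1, 0]}, {"offset": [0.002, 0.001, 0.07], "dr": [0, 0.1, 0]}, {"offset": [0.002, 0.001, 0.09], "dr": [0, 0.1, 0]}, {"offset": [0.002, 0.001, 0.11], "dr": [0, 0.1, 0]}, {"offset": [0.002, 0.001, 0.125], "dr": [0, 0.1, 0]}, {"offset": [0.002, 0.001, 0.131], "dr": [0, 0.1, 0]}, {"offset": [0.002, 0.001, 0.131], "dr": [0, 0.1, 0]}, {"offset": [0.002, 0.001, 0.131], "dr": [0, 0.1, 0]}]}}

```text
time_s: 2.62
position: [0.5699, -0.1093, 0.0395]
tcp_rot: [[0.132, 0.991, 0.0], [0.991, -0.132, -0.0], [-0.0, 0.0, -1.0]]
force: [0.5, 0.5, 0.4]
opening: 0.699
grasp_force: 0.0
```

{"op": "servo_tool", "data": {"targets": [{"offset": [0, 0, 0], "dr": [0, 0, 0]}, {"offset": [0, 0, 0], "dr": [0, 0, 0]}, {"offset": [0, 0, 0], "dr": [0, 0, 0]}, {"offset": [0, 0, 0], "dr": [0, 0, 0]}, {"offset": [0, 0, 0], "dr": [0, 0, 0]}, {"offset": [0, 0, 0], "dr": [0, 0, 0]}, {"offset": [0, 0, 0], "dr": [0, 0, 0]}, {"offset": [0, 0, 0], "dr": [0, 0, 0]}], "gripper": 1}}

```text
time_s: 3.28
position: [0.5701, -0.1084, 0.04]
tcp_rot: [[0.13, 0.992, 0.0], [0.992, -0.13, -0.001], [-0.001, 0.0, -1.0]]
force: [-0.8, -0.4, 5.0]
opening: 0.374
grasp_force: 30.0
```

{"op": "servo_tool", "data": {"targets": [{"offset": [0, 0, -0.004], "dr": [0, 0, 0]}, {"offset": [0, 0, -0.01], "dr": [0, 0, 0]}, {"offset": [0, 0, -0.02], "dr": [0, 0, 0]}, {"offset": [0, 0, -0.035], "dr": [0, 0, 0]}, {"offset": [0, 0, -0.05], "dr": [0, 0, 0]}, {"offset": [0, 0, -0.065], "dr": [0, 0, 0]}, {"offset": [0, 0, -0.08], "dr": [0, 0, 0]}, {"offset": [0, 0, -0.09], "dr": [0, 0, 0]}, {"offset": [0, 0, -0.098], "dr": [0, 0, 0]}, {"offset": [0, 0, -0.1], "dr": [0, 0, 0]}, {"offset": [0, 0, -0.1], "dr": [0, 0, 0]}]}}

```text
time_s: 4.2
position: [0.5703, -0.1085, 0.1401]
tcp_rot: [[0.13, 0.991, 0.001], [0.991, -0.13, -0.001], [-0.001, 0.002, -1.0]]
force: [-0.4, -0.5, -3.5]
opening: 0.373
grasp_force: 30.0
```

```bash
python3 - <<'E'
from h import *
goal(.4566,.2104,.14,-66.7)
E
```

```text
off [0.3014, -0.1543, -0.0004] dr [0.11, -0.01, 59.22] at [ 0.5703 -0.1085  0.1401] F [-0.4 -0.5 -3.5] open 0.373 t 4.2
```

{"op": "servo_tool", "data": {"targets": [{"offset": [0.01, -0.005, 0], "dr": [0, 0, 2]}, {"offset": [0.03, -0.015, 0], "dr": [0, 0, 6]}, {"offset": [0.05, -0.026, 0], "dr": [0, 0, 10]}, {"offset": [0.07, -0.036, 0], "dr": [0, 0, 14]}, {"offset": [0.09, -0.046, 0], "dr": [0, 0, 18]}, {"offset": [0.11, -0.056, 0], "dr": [0, 0, 22]}, {"offset": [0.13, -0.066, 0], "dr": [0, 0, 26]}, {"offset": [0.15, -0.077, 0], "dr": [0, 0, 30]}, {"offset": [0.17, -0.087, 0], "dr": [0, 0, 34]}, {"offset": [0.19, -0.097, 0], "dr": [0, 0, 38]}, {"offset": [0.21, -0.107, 0], "dr": [0, 0, 42]}, {"offset": [0.23, -0.118, 0], "dr": [0, 0, 46]}, {"offset": [0.25, -0.128, 0], "dr": [0, 0, 50]}, {"offset": [0.27, -0.138, 0], "dr": [0, 0, 54]}, {"offset": [0.285, -0.146, 0], "dr": [0, 0, 57]}, {"offset": [0.296, -0.151, 0], "dr": [0, 0, 58.5]}, {"offset": [0.301, -0.154, 0], "dr": [0.1, 0, 59.2]}, {"offset": [0.301, -0.154, 0], "dr": [0.1, 0, 59.2]}, {"offset": [0.301, -0.154, 0], "dr": [0.1, 0, 59.2]}, {"offset": [0.301, -0.154, 0], "dr": [0.1, 0, 59.2]}]}}

```text
time_s: 5.87
position: [0.4569, 0.2094, 0.139]
tcp_rot: [[0.918, 0.396, -0.001], [0.396, -0.918, 0.0], [-0.001, -0.0, -1.0]]
force: [0.0, -0.2, -3.2]
opening: 0.374
grasp_force: 30.0
```

```bash
python3 - <<'E'
from h import *
snap('wrist','wrist2'); goal(.4566,.2104,.06,-66.7)
E
```

```text
off [0.0001, -0.0011, 0.0791] dr [-0.03, 0.04, -0.02] at [0.457  0.2093 0.1391] F [-0.4 -0.3 -3.7] open 0.372 t 5.9167
```

View pics/wrist2.png

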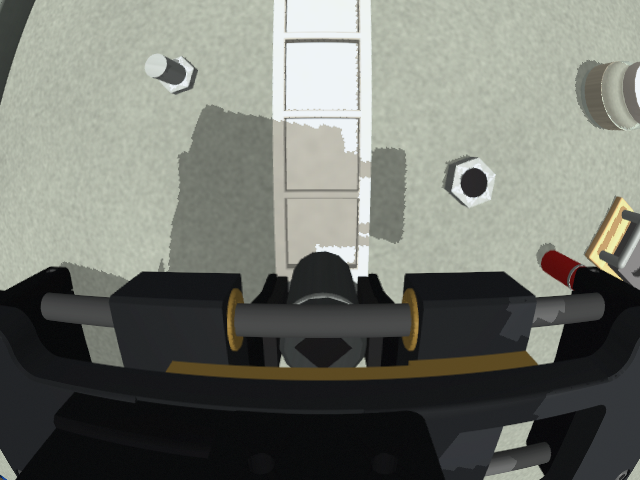

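Four pocket outlines are visible, at rows about 0–32, 40–112, 118–190 and 197–268. Working out which is which:

```bash
python3 - <<'E'
from h import *
q=np.load('rack.npy');c,s=np.cos(q[2]),np.sin(q[2]);M=np.array([[c,-s],[s,c]])
for uv in((286,197),(358,197),(286,268),(358,265),(285,118),(357,190),(286,40),(358,112),(275,200),(370,200)):
    w=fish('wrist2',uv,.02);print(uv,w,((w[:2]-q[:2])@M*1e3).round(1))
E
```

```text
(286, 197) [0.4735 0.247  0.02  ] [26.9 63.1]
(358, 197) [0.4952 0.1964 0.02  ] [-28.1  63.1]
(286, 268) [0.4203 0.2257 0.02  ] [ 28.4 120.3]
(358, 265) [0.4455 0.1736 0.02  ] [-29.4 117.8]
(285, 118) [0.5289 0.271  0.02  ] [27.1  2.7]
(357, 190) [0.4999 0.1993 0.02  ] [-27.3  57.7]
(286, 40) [0.5857 0.2948 0.02  ] [ 26.5 -58.9]
(358, 112) [0.5547 0.2226 0.02  ] [-27.6  -1.9]
(275, 200) [0.468 0.254 0.02 ] [35.5 65.3]
(370, 200) [0.4969 0.1869 0.02  ] [-37.5  65.3]
```

Pocket 1 is the one directly under the socket, about 1 mm off the estimate. I'll lower to about 3 mm above its floor, then creep down.

{"op": "servo_tool", "data": {"targets": [{"offset": [0, -0.001, 0.008], "dr": [0, 0, 0]}, {"offset": [0, -0.001, 0.022], "dr": [0, 0, 0]}, {"offset": [0, -0.001, 0.038], "dr": [0, 0, 0]}, {"offset": [0, -0.001, 0.054], "dr": [0, 0, 0]}, {"offset": [0, -0.001, 0.07], "dr": [0, 0, 0]}, {"offset": [0, -0.001, 0.084], "dr": [0, 0, 0]}, {"offset": [0, -0.001, 0.094], "dr": [0, 0, 0]}, {"offset": [0, -0.001, 0.099], "dr": [0, 0, 0]}, {"offset": [0, -0.001, 0.1], "dr": [0, 0, 0]}, {"offset": [0, -0.001, 0.1], "dr": [0, 0, 0]}]}}

```text
time_s: 6.75
position: [0.4563, 0.2109, 0.0391]
tcp_rot: [[0.918, 0.396, -0.001], [0.396, -0.918, 0.0], [-0.001, -0.001, -1.0]]
force: [0.9, 0.8, -3.6]
opening: 0.366
grasp_force: 30.0
```

{"op": "servo_tool", "data": {"targets": [{"offset": [0, 0, 0.0005], "dr": [0, 0, 0]}, {"offset": [0, 0, 0.001], "dr": [0, 0, 0]}, {"offset": [0, 0, 0.0015], "dr": [0, 0, 0]}, {"offset": [0, 0, 0.002], "dr": [0, 0, 0]}, {"offset": [0, 0, 0.002], "dr": [0, 0, 0]}]}}

```text
time_s: 7.17
position: [0.4563, 0.2111, 0.0376]
tcp_rot: [[0.918, 0.396, -0.0], [0.396, -0.918, 0.001], [0.0, -0.001, -1.0]]
force: [0.5, 0.3, -3.6]
opening: 0.374
grasp_force: 30.0
```

{"op": "servo_tool", "data": {"targets": [{"offset": [0, 0, 0.0005], "dr": [0, 0, 0]}, {"offset": [0, 0, 0.001], "dr": [0, 0, 0]}, {"offset": [0, 0, 0.0015], "dr": [0, 0, 0]}, {"offset": [0, 0, 0.002], "dr": [0, 0, 0]}, {"offset": [0, 0, 0.002], "dr": [0, 0, 0]}]}}

```text
time_s: 7.58
position: [0.4562, 0.2111, 0.036]
tcp_rot: [[0.918, 0.396, -0.0], [0.396, -0.918, 0.001], [-0.0, -0.001, -1.0]]
force: [-1.1, 0.4, 3.1]
opening: 0.373
grasp_force: 30.0
```

Contact at TCP z 0.036, as predicted. I'll release and lift.

{"op": "servo_tool", "data": {"targets": [{"offset": [0, 0, 0], "dr": [0, 0, 0]}, {"offset": [0, 0, 0], "dr": [0, 0, 0]}, {"offset": [0, 0, 0], "dr": [0, 0, 0]}, {"offset": [0, 0, 0], "dr": [0, 0, 0]}, {"offset": [0, 0, -0.005], "dr": [0, 0, 0]}, {"offset": [0, 0, -0.015], "dr": [0, 0, 0]}, {"offset": [0, 0, -0.03], "dr": [0, 0, 0]}, {"offset": [0, 0, -0.05], "dr": [0, 0, 0]}, {"offset": [0, 0, -0.07], "dr": [0, 0, 0]}, {"offset": [0, 0, -0.09], "dr": [0, 0, 0]}, {"offset": [0, 0, -0.11], "dr": [0, 0, 0]}, {"offset": [0, 0, -0.125], "dr": [0, 0, 0]}, {"offset": [0, 0, -0.134], "dr": [0, 0, 0]}, {"offset": [0, 0, -0.134], "dr": [0, 0, 0]}], "gripper": -0.4}}

```text
time_s: 8.75
position: [0.4576, 0.2113, 0.1718]
tcp_rot: [[0.918, 0.396, 0.004], [0.396, -0.918, 0.001], [0.005, 0.0, -1.0]]
force: [0.2, 0.7, -0.1]
opening: 0.697
grasp_force: 0.0
```

```bash
python3 - <<'E'
from h import *
goal(.561,-.171,.17,-7.5)
E
```

```text
off [-0.0564, 0.392, 0.0016] dr [0.15, -0.23, -59.18] at [0.4576 0.2113 0.1718] F [ 0.2  0.7 -0.1] open 0.697 t 8.75
```

{"op": "servo_tool", "data": {"targets": [{"offset": [-0.002, 0.014, 0], "dr": [0, 0, -2]}, {"offset": [-0.006, 0.04, 0], "dr": [0, 0, -6]}, {"offset": [-0.01, 0.07, 0], "dr": [0, 0, -10]}, {"offset": [-0.014, 0.1, 0], "dr": [0, 0, -15]}, {"offset": [-0.018, 0.13, 0], "dr": [0, 0, -20]}, {"offset": [-0.023, 0.16, 0], "dr": [0, 0, -25]}, {"offset": [-0.027, 0.19, 0], "dr": [0, 0, -30]}, {"offset": [-0.032, 0.22, 0], "dr": [0, 0, -35]}, {"offset": [-0.036, 0.25, 0], "dr": [0, 0, -40]}, {"offset": [-0.04, 0.28, 0], "dr": [0, 0, -45]}, {"offset": [-0.045, 0.31, 0], "dr": [0, 0, -50]}, {"offset": [-0.049, 0.34, 0], "dr": [0, 0, -55]}, {"offset": [-0.053, 0.37, 0], "dr": [0, 0, -58]}, {"offset": [-0.056, 0.386, 0.001], "dr": [0, 0, -59]}, {"offset": [-0.0565, 0.392, 0.0015], "dr": [0.1, -0.2, -59.2]}, {"offset": [-0.0565, 0.392, 0.0015], "dr": [0.1, -0.2, -59.2]}, {"offset": [-0.0565, 0.392, 0.0015], "dr": [0.1, -0.2, -59.2]}, {"offset": [-0.0565, 0.392, 0.0015], "dr": [0.1, -0.2, -59.2]}]}}

```text
time_s: 10.25
position: [0.5586, -0.1696, 0.167]
tcp_rot: [[0.129, 0.992, -0.006], [0.992, -0.129, 0.0], [-0.001, -0.006, -1.0]]
force: [-0.7, -0.1, 0.2]
opening: 0.696
grasp_force: 0.0
```

```bash
python3 - <<'E'
from h import *
snap('wrist','wrist3'); snap('scene','scene3')
a=cv2.imread('pics/wrist3.png')[150:330,240:410]; b=cv2.imread('pics/scene3.png')[190:390,340:480]
cv2.imwrite('pics/c4.png',np.hstack([cv2.resize(a,(378,400)),cv2.resize(b,(280,400))]))
goal(.561,-.171,.036,-7.5)
E
```

```text
off [-0.0008, 0.0028, 0.1314] dr [-0.29, 0.07, 0.1] at [ 0.559  -0.1697  0.1674] F [-0.2 -0.   0.3] open 0.702 t 10.35
```

View pics/c4.png

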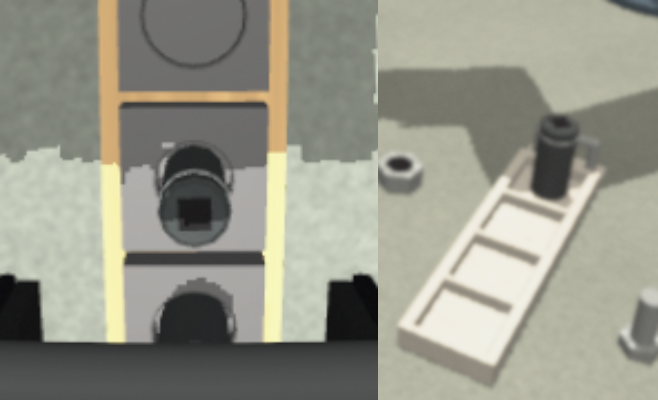

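Socket 33 stands upright in the pocket by the handle. Socket 24's top is at (194,211) in the crop, where expected. I'll descend on it.

{"op": "servo_tool", "data": {"targets": [{"offset": [0, 0.002, 0.01], "dr": [-0.3, 0.1, 0]}, {"offset": [-0.001, 0.002, 0.03], "dr": [-0.3, 0.1, 0]}, {"offset": [-0.001, 0.002, 0.05], "dr": [-0.3, 0.1, 0]}, {"offset": [-0.001, 0.002, 0.07], "dr": [-0.3, 0.1, 0]}, {"offset": [-0.001, 0.002, 0.09], "dr": [-0.3, 0.1, 0]}, {"offset": [-0.001, 0.002, 0.11], "dr": [-0.3, 0.1, 0]}, {"offset": [-0.001, 0.002, 0.125], "dr": [-0.3, 0.1, 0]}, {"offset": [-0.001, 0.002, 0.131], "dr": [-0.3, 0.1, 0]}, {"offset": [-0.001, 0.002, 0.131], "dr": [-0.3, 0.1, 0]}, {"offset": [-0.001, 0.002, 0.131], "dr": [-0.3, 0.1, 0]}]}}

```text
time_s: 11.18
position: [0.5611, -0.1723, 0.0369]
tcp_rot: [[0.129, 0.992, 0.001], [0.992, -0.129, -0.0], [-0.0, 0.001, -1.0]]
force: [0.0, -0.5, -0.4]
opening: 0.704
grasp_force: 0.0
```

```bash
python3 - <<'E'
from h import *
print(fish('wrist3',(240+194/2.2235,150+211/2.222),.072)); goal(.561,-.171,.036,-7.5)
E
```

```text
[ 0.5612 -0.1712  0.072 ]
off [0.0013, -0.0002, 0.0009] dr [0.08, 0.0, 0.06] at [ 0.5611 -0.1723  0.0369] F [ 0.  -0.5 -0.4] open 0.704 t 11.1833
```

{"op": "servo_tool", "data": {"targets": [{"offset": [0.001, 0, 0.001], "dr": [0, 0, 0]}, {"offset": [0.001, 0, 0.001], "dr": [0, 0, 0]}, {"offset": [0.001, 0, 0.001], "dr": [0, 0, 0]}, {"offset": [0.001, 0, 0.001], "dr": [0, 0, 0]}, {"offset": [0.001, 0, 0.001], "dr": [0, 0, 0]}, {"offset": [0.001, 0, 0.001], "dr": [0, 0, 0]}, {"offset": [0.001, 0, 0.001], "dr": [0, 0, 0]}, {"offset": [0.001, 0, 0.001], "dr": [0, 0, 0]}, {"offset": [0.001, 0, 0.001], "dr": [0, 0, 0]}], "gripper": 1}}

```text
time_s: 11.93
position: [0.5611, -0.1719, 0.0357]
tcp_rot: [[0.13, 0.991, 0.002], [0.991, -0.13, -0.0], [-0.0, 0.002, -1.0]]
force: [-0.9, 0.4, 1.3]
opening: 0.269
grasp_force: 30.0
```

{"op": "servo_tool", "data": {"targets": [{"offset": [0, 0, -0.004], "dr": [0, 0, 0]}, {"offset": [0, 0, -0.01], "dr": [0, 0, 0]}, {"offset": [0, 0, -0.02], "dr": [0, 0, 0]}, {"offset": [0, 0, -0.035], "dr": [0, 0, 0]}, {"offset": [0, 0, -0.05], "dr": [0, 0, 0]}, {"offset": [0, 0, -0.065], "dr": [0, 0, 0]}, {"offset": [0, 0, -0.08], "dr": [0, 0, 0]}, {"offset": [0, 0, -0.095], "dr": [0, 0, 0]}, {"offset": [0, 0, -0.103], "dr": [0, 0, 0]}, {"offset": [0, 0, -0.105], "dr": [0, 0, 0]}, {"offset": [0, 0, -0.105], "dr": [0, 0, 0]}]}}

```text
time_s: 12.85
position: [0.5611, -0.1719, 0.1415]
tcp_rot: [[0.13, 0.991, 0.003], [0.991, -0.13, -0.001], [-0.001, 0.003, -1.0]]
force: [0.3, 0.6, -1.0]
opening: 0.263
grasp_force: 30.0
```

```bash
python3 - <<'E'
from h import *
goal(.5136,.2349,.14,-66.7)
E
```

```text
off [0.3972, -0.1001, 0.0009] dr [0.16, -0.05, 59.22] at [ 0.5611 -0.1719  0.1415] F [ 0.3  0.6 -1. ] open 0.263 t 12.85
```

{"op": "servo_tool", "data": {"targets": [{"offset": [0.012, -0.003, 0], "dr": [0, 0, 2]}, {"offset": [0.035, -0.009, 0], "dr": [0, 0, 5]}, {"offset": [0.06, -0.015, 0], "dr": [0, 0, 9]}, {"offset": [0.086, -0.022, 0], "dr": [0, 0, 13]}, {"offset": [0.112, -0.028, 0], "dr": [0, 0, 17]}, {"offset": [0.138, -0.035, 0], "dr": [0, 0, 21]}, {"offset": [0.164, -0.041, 0], "dr": [0, 0, 25]}, {"offset": [0.19, -0.048, 0], "dr": [0, 0, 29]}, {"offset": [0.216, -0.054, 0], "dr": [0, 0, 33]}, {"offset": [0.242, -0.061, 0], "dr": [0, 0, 37]}, {"offset": [0.268, -0.068, 0], "dr": [0, 0, 41]}, {"offset": [0.294, -0.074, 0], "dr": [0, 0, 45]}, {"offset": [0.32, -0.081, 0], "dr": [0, 0, 49]}, {"offset": [0.346, -0.087, 0], "dr": [0, 0, 53]}, {"offset": [0.37, -0.093, 0], "dr": [0, 0, 56]}, {"offset": [0.388, -0.098, 0.001], "dr": [0, 0, 58.5]}, {"offset": [0.397, -0.1, 0.001], "dr": [0.1, 0, 59.2]}, {"offset": [0.397, -0.1, 0.001], "dr": [0.1, 0, 59.2]}, {"offset": [0.397, -0.1, 0.001], "dr": [0.1, 0, 59.2]}, {"offset": [0.397, -0.1, 0.001], "dr": [0.1, 0, 59.2]}]}}

```text
time_s: 14.52
position: [0.513, 0.2341, 0.1388]
tcp_rot: [[0.918, 0.396, -0.001], [0.396, -0.918, 0.0], [-0.001, -0.001, -1.0]]
force: [0.2, -0.6, -0.4]
opening: 0.263
grasp_force: 30.0
```

```bash
python3 - <<'E'
from h import *
goal(.5136,.2349,.035,-66.7)
E
```

```text
off [0.001, -0.0004, 0.1038] dr [-0.04, 0.08, 0.02] at [0.513  0.2341 0.1388] F [ 0.2 -0.6 -0.4] open 0.263 t 14.5167
```

{"op": "servo_tool", "data": {"targets": [{"offset": [0.001, 0, 0.008], "dr": [0, 0, 0]}, {"offset": [0.001, 0, 0.022], "dr": [0, 0, 0]}, {"offset": [0.001, 0, 0.038], "dr": [0, 0, 0]}, {"offset": [0.001, 0, 0.054], "dr": [0, 0, 0]}, {"offset": [0.001, 0, 0.07], "dr": [0, 0, 0]}, {"offset": [0.001, 0, 0.086], "dr": [0, 0, 0]}, {"offset": [0.001, 0, 0.097], "dr": [0, 0, 0]}, {"offset": [0.001, 0, 0.102], "dr": [0, 0, 0]}, {"offset": [0.001, 0, 0.103], "dr": [0, 0, 0]}, {"offset": [0.001, 0, 0.103], "dr": [0, 0, 0]}]}}

```text
time_s: 15.35
position: [0.5145, 0.235, 0.0363]
tcp_rot: [[0.919, 0.395, -0.0], [0.395, -0.919, 0.001], [0.0, -0.001, -1.0]]
force: [-0.4, 0.2, -2.0]
opening: 0.268
grasp_force: 30.0
```

{"op": "servo_tool", "data": {"targets": [{"offset": [0, 0, 0.0005], "dr": [0, 0, 0]}, {"offset": [0, 0, 0.001], "dr": [0, 0, 0]}, {"offset": [0, 0, 0.0015], "dr": [0, 0, 0]}, {"offset": [0, 0, 0.002], "dr": [0, 0, 0]}, {"offset": [0, 0, 0.0025], "dr": [0, 0, 0]}, {"offset": [0, 0, 0.0025], "dr": [0, 0, 0]}]}}

```text
time_s: 15.85
position: [0.5143, 0.2354, 0.0341]
tcp_rot: [[0.918, 0.396, 0.0], [0.396, -0.918, 0.001], [0.0, -0.001, -1.0]]
force: [0.4, -0.1, -0.9]
opening: 0.269
grasp_force: 30.0
```

{"op": "servo_tool", "data": {"targets": [{"offset": [0, 0, 0.0005], "dr": [0, 0, 0]}, {"offset": [0, 0, 0.001], "dr": [0, 0, 0]}, {"offset": [0, 0, 0.0015], "dr": [0, 0, 0]}, {"offset": [0, 0, 0.002], "dr": [0, 0, 0]}, {"offset": [0, 0, 0.0024], "dr": [0, 0, 0]}, {"offset": [0, 0, 0.0024], "dr": [0, 0, 0]}]}}

```text
time_s: 16.35
position: [0.5143, 0.2354, 0.0317]
tcp_rot: [[0.918, 0.396, -0.0], [0.396, -0.918, 0.001], [0.0, -0.001, -1.0]]
force: [-0.8, 0.5, 1.1]
opening: 0.267
grasp_force: 30.0
```

Force changed only slightly, so I'll go down a touch more to confirm contact.

{"op": "servo_tool", "data": {"targets": [{"offset": [0, 0, 0.0003], "dr": [0, 0, 0]}, {"offset": [0, 0, 0.0005], "dr": [0, 0, 0]}, {"offset": [0, 0, 0.0005], "dr": [0, 0, 0]}]}}

```text
time_s: 16.6
position: [0.5144, 0.2354, 0.0317]
tcp_rot: [[0.918, 0.396, 0.0], [0.396, -0.918, 0.001], [0.001, -0.001, -1.0]]
force: [-1.8, -1.3, 5.4]
opening: 0.267
grasp_force: 30.0
```

{"op": "servo_tool", "data": {"targets": [{"offset": [0, 0, 0], "dr": [0, 0, 0]}, {"offset": [0, 0, 0], "dr": [0, 0, 0]}, {"offset": [0, 0, 0], "dr": [0, 0, 0]}, {"offset": [0, 0, 0], "dr": [0, 0, 0]}, {"offset": [0, 0, -0.005], "dr": [0, 0, 0]}, {"offset": [0, 0, -0.015], "dr": [0, 0, 0]}, {"offset": [0, 0, -0.03], "dr": [0, 0, 0]}, {"offset": [0, 0, -0.05], "dr": [0, 0, 0]}, {"offset": [0, 0, -0.07], "dr": [0, 0, 0]}, {"offset": [0, 0, -0.09], "dr": [0, 0, 0]}, {"offset": [0, 0, -0.11], "dr": [0, 0, 0]}, {"offset": [0, 0, -0.13], "dr": [0, 0, 0]}, {"offset": [0, 0, -0.138], "dr": [0, 0, 0]}, {"offset": [0, 0, -0.138], "dr": [0, 0, 0]}], "gripper": -0.4}}

```text
time_s: 17.77
position: [0.5159, 0.2357, 0.1718]
tcp_rot: [[0.918, 0.396, 0.006], [0.396, -0.918, 0.002], [0.006, 0.0, -1.0]]
force: [0.3, -0.3, 0.2]
opening: 0.699
grasp_force: 0.0
```

```bash
python3 - <<'E'
from h import *
goal(.553,-.2325,.17,-7.5)
E
```

```text
off [-0.1513, 0.4446, 0.001] dr [0.19, -0.31, -59.17] at [0.5159 0.2357 0.1718] F [ 0.3 -0.3  0.2] open 0.699 t 17.7667
```

{"op": "servo_tool", "data": {"targets": [{"offset": [-0.005, 0.015, 0], "dr": [0, 0, -2]}, {"offset": [-0.015, 0.045, 0], "dr": [0, 0, -6]}, {"offset": [-0.027, 0.08, 0], "dr": [0, 0, -10]}, {"offset": [-0.038, 0.112, 0], "dr": [0, 0, -15]}, {"offset": [-0.049, 0.144, 0], "dr": [0, 0, -19]}, {"offset": [-0.06, 0.176, 0], "dr": [0, 0, -23]}, {"offset": [-0.071, 0.208, 0], "dr": [0, 0, -28]}, {"offset": [-0.082, 0.24, 0], "dr": [0, 0, -32]}, {"offset": [-0.093, 0.272, 0], "dr": [0, 0, -36]}, {"offset": [-0.103, 0.304, 0], "dr": [0, 0, -40]}, {"offset": [-0.114, 0.336, 0], "dr": [0, 0, -45]}, {"offset": [-0.125, 0.368, 0], "dr": [0, 0, -49]}, {"offset": [-0.136, 0.4, 0], "dr": [0, 0, -53]}, {"offset": [-0.145, 0.426, 0], "dr": [0, 0, -57]}, {"offset": [-0.15, 0.44, 0.001], "dr": [0, 0, -59]}, {"offset": [-0.1513, 0.4446, 0.001], "dr": [0.2, -0.3, -59.2]}, {"offset": [-0.1513, 0.4446, 0.001], "dr": [0.2, -0.3, -59.2]}, {"offset": [-0.1513, 0.4446, 0.001], "dr": [0.2, -0.3, -59.2]}, {"offset": [-0.1513, 0.4446, 0.001], "dr": [0.2, -0.3, -59.2]}, {"offset": [-0.1513, 0.4446, 0.001], "dr": [0.2, -0.3, -59.2]}]}}

```text
time_s: 19.43
position: [0.5511, -0.2312, 0.1675]
tcp_rot: [[0.129, 0.992, -0.007], [0.992, -0.129, -0.0], [-0.001, -0.007, -1.0]]
force: [-0.0, -0.2, -0.6]
opening: 0.704
grasp_force: 0.0
```

```bash
python3 - <<'E'
from h import *
snap('wrist','wrist4'); snap('scene','scene4')
a=cv2.imread('pics/wrist4.png')[150:330,240:410]; b=cv2.imread('pics/scene4.png')[190:390,340:480]
cv2.imwrite('pics/c5.png',np.hstack([cv2.resize(a,(378,400)),cv2.resize(b,(280,400))]))
goal(.553,-.2325,.038,-7.5)
E
```

```text
off [-0.0004, 0.0025, 0.1297] dr [-0.33, 0.1, 0.1] at [ 0.5514 -0.2316  0.1677] F [-0.4  0.2  0.5] open 0.703 t 19.5333
```

View pics/c5.png

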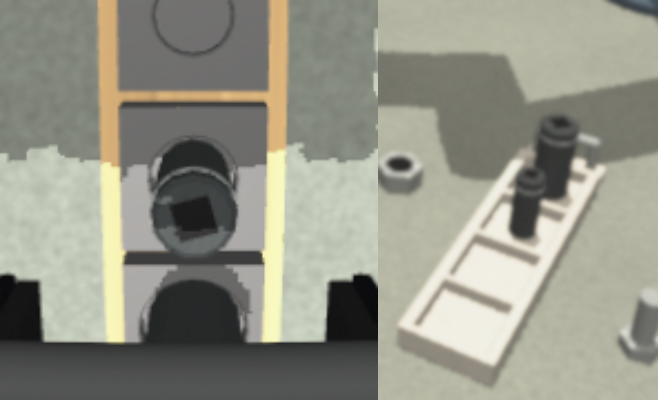

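Socket 24 stands in the second pocket. Socket 28's top is at (194,214) in the crop. Descending on it.

{"op": "servo_tool", "data": {"targets": [{"offset": [0, 0.002, 0.01], "dr": [-0.3, 0.1, 0]}, {"offset": [-0.001, 0.002, 0.03], "dr": [-0.3, 0.1, 0]}, {"offset": [-0.001, 0.002, 0.05], "dr": [-0.3, 0.1, 0]}, {"offset": [-0.001, 0.002, 0.07], "dr": [-0.3, 0.1, 0]}, {"offset": [-0.001, 0.002, 0.09], "dr": [-0.3, 0.1, 0]}, {"offset": [-0.001, 0.002, 0.11], "dr": [-0.3, 0.1, 0]}, {"offset": [-0.001, 0.002, 0.123], "dr": [-0.3, 0.1, 0]}, {"offset": [-0.001, 0.002, 0.129], "dr": [-0.3, 0.1, 0]}, {"offset": [-0.001, 0.002, 0.129], "dr": [-0.3, 0.1, 0]}, {"offset": [-0.001, 0.002, 0.129], "dr": [-0.3, 0.1, 0]}]}}

```text
time_s: 20.37
position: [0.5526, -0.2342, 0.0385]
tcp_rot: [[0.13, 0.992, -0.0], [0.992, -0.13, -0.0], [-0.0, -0.0, -1.0]]
force: [0.4, 0.6, 0.0]
opening: 0.701
grasp_force: 0.0
```

```bash
python3 - <<'E'
from h import *
print(fish('wrist4',(240+194/2.2235,150+214/2.222),.078)); goal(.553,-.2325,.038,-7.5)
E
```

```text
[ 0.5537 -0.2323  0.078 ]
off [0.0017, 0.0002, 0.0005] dr [-0.02, 0.0, 0.03] at [ 0.5526 -0.2342  0.0385] F [0.4 0.6 0. ] open 0.701 t 20.3667
```

{"op": "servo_tool", "data": {"targets": [{"offset": [0.002, 0.0005, 0], "dr": [0, 0, 0]}, {"offset": [0.002, 0.0005, 0], "dr": [0, 0, 0]}, {"offset": [0.002, 0.0005, 0], "dr": [0, 0, 0]}, {"offset": [0.002, 0.0005, 0], "dr": [0, 0, 0]}, {"offset": [0.002, 0.0005, 0], "dr": [0, 0, 0]}, {"offset": [0.002, 0.0005, 0], "dr": [0, 0, 0]}, {"offset": [0.002, 0.0005, 0], "dr": [0, 0, 0]}, {"offset": [0.002, 0.0005, 0], "dr": [0, 0, 0]}, {"offset": [0.002, 0.0005, 0], "dr": [0, 0, 0]}], "gripper": 1}}

```text
time_s: 21.12
position: [0.5535, -0.2326, 0.0389]
tcp_rot: [[0.13, 0.991, 0.0], [0.991, -0.13, -0.0], [-0.0, 0.0, -1.0]]
force: [-0.5, -0.2, 2.4]
opening: 0.314
grasp_force: 30.0
```

{"op": "servo_tool", "data": {"targets": [{"offset": [0, 0, -0.004], "dr": [0, 0, 0]}, {"offset": [0, 0, -0.01], "dr": [0, 0, 0]}, {"offset": [0, 0, -0.02], "dr": [0, 0, 0]}, {"offset": [0, 0, -0.035], "dr": [0, 0, 0]}, {"offset": [0, 0, -0.05], "dr": [0, 0, 0]}, {"offset": [0, 0, -0.065], "dr": [0, 0, 0]}, {"offset": [0, 0, -0.08], "dr": [0, 0, 0]}, {"offset": [0, 0, -0.095], "dr": [0, 0, 0]}, {"offset": [0, 0, -0.103], "dr": [0, 0, 0]}, {"offset": [0, 0, -0.105], "dr": [0, 0, 0]}, {"offset": [0, 0, -0.105], "dr": [0, 0, 0]}]}}

```text
time_s: 22.03
position: [0.5535, -0.2325, 0.1444]
tcp_rot: [[0.13, 0.991, 0.001], [0.991, -0.13, -0.001], [-0.001, 0.001, -1.0]]
force: [-0.3, -0.2, -1.5]
opening: 0.311
grasp_force: 30.0
```

```bash
python3 - <<'E'
from h import *
goal(.5705,.2594,.14,-66.7)
E
```

```text
off [0.49, -0.0472, 0.004] dr [0.08, 0.01, 59.22] at [ 0.5535 -0.2325  0.1444] F [-0.3 -0.2 -1.5] open 0.311 t 22.0333
```

{"op": "servo_tool", "data": {"targets": [{"offset": [0.014, -0.001, 0], "dr": [0, 0, 2]}, {"offset": [0.04, -0.004, 0], "dr": [0, 0, 5]}, {"offset": [0.072, -0.007, 0], "dr": [0, 0, 9]}, {"offset": [0.105, -0.01, 0], "dr": [0, 0, 13]}, {"offset": [0.138, -0.013, 0], "dr": [0, 0, 17]}, {"offset": [0.171, -0.016, 0], "dr": [0, 0, 21]}, {"offset": [0.204, -0.02, 0], "dr": [0, 0, 25]}, {"offset": [0.237, -0.023, 0], "dr": [0, 0, 29]}, {"offset": [0.27, -0.026, 0], "dr": [0, 0, 33]}, {"offset": [0.303, -0.029, 0], "dr": [0, 0, 37]}, {"offset": [0.336, -0.032, 0], "dr": [0, 0, 41]}, {"offset": [0.369, -0.036, 0], "dr": [0, 0, 45]}, {"offset": [0.402, -0.039, 0.001], "dr": [0, 0, 49]}, {"offset": [0.435, -0.042, 0.001], "dr": [0, 0, 53]}, {"offset": [0.462, -0.045, 0.002], "dr": [0, 0, 56]}, {"offset": [0.48, -0.046, 0.003], "dr": [0, 0, 58.5]}, {"offset": [0.49, -0.047, 0.004], "dr": [0.1, 0, 59.2]}, {"offset": [0.49, -0.047, 0.004], "dr": [0.1, 0, 59.2]}, {"offset": [0.49, -0.047, 0.004], "dr": [0.1, 0, 59.2]}, {"offset": [0.49, -0.047, 0.004], "dr": [0.1, 0, 59.2]}]}}

```text
time_s: 23.7
position: [0.5698, 0.2586, 0.1387]
tcp_rot: [[0.918, 0.396, -0.004], [0.396, -0.918, -0.0], [-0.003, -0.001, -1.0]]
force: [0.7, -1.3, -1.2]
opening: 0.314
grasp_force: 30.0
```

```bash
python3 - <<'E'
from h import *
goal(.5705,.2594,.038,-66.7)
E
```

```text
off [0.0013, -0.0003, 0.1007] dr [-0.07, 0.19, 0.02] at [0.5698 0.2586 0.1387] F [ 0.7 -1.3 -1.2] open 0.314 t 23.7
```

{"op": "servo_tool", "data": {"targets": [{"offset": [0, 0, 0.008], "dr": [0, 0, 0]}, {"offset": [0.0005, 0, 0.022], "dr": [0, 0, 0]}, {"offset": [0.0005, 0, 0.038], "dr": [0, 0, 0]}, {"offset": [0.0005, 0, 0.054], "dr": [0, 0, 0]}, {"offset": [0.0005, 0, 0.07], "dr": [0, 0, 0]}, {"offset": [0.0005, 0, 0.086], "dr": [0, 0, 0]}, {"offset": [0.0005, 0, 0.096], "dr": [0, 0, 0]}, {"offset": [0.0005, 0, 0.101], "dr": [0, 0, 0]}, {"offset": [0.0005, 0, 0.101], "dr": [0, 0, 0]}, {"offset": [0.0005, 0, 0.101], "dr": [0, 0, 0]}]}}

```text
time_s: 24.53
position: [0.5711, 0.2595, 0.0387]
tcp_rot: [[0.919, 0.395, -0.001], [0.395, -0.919, 0.001], [-0.001, -0.001, -1.0]]
force: [0.2, -0.4, -1.5]
opening: 0.312
grasp_force: 30.0
```

{"op": "servo_tool", "data": {"targets": [{"offset": [0, 0, 0.0005], "dr": [0, 0, 0]}, {"offset": [0, 0, 0.001], "dr": [0, 0, 0]}, {"offset": [0, 0, 0.0015], "dr": [0, 0, 0]}, {"offset": [0, 0, 0.002], "dr": [0, 0, 0]}, {"offset": [0, 0, 0.002], "dr": [0, 0, 0]}]}}

```text
time_s: 24.95
position: [0.5708, 0.26, 0.0369]
tcp_rot: [[0.918, 0.396, -0.001], [0.396, -0.918, 0.001], [-0.001, -0.001, -1.0]]
force: [0.4, 0.2, -1.9]
opening: 0.316
grasp_force: 30.0
```

{"op": "servo_tool", "data": {"targets": [{"offset": [0, 0, 0.0005], "dr": [0, 0, 0]}, {"offset": [0, 0, 0.001], "dr": [0, 0, 0]}, {"offset": [0, 0, 0.0015], "dr": [0, 0, 0]}, {"offset": [0, 0, 0.002], "dr": [0, 0, 0]}, {"offset": [0, 0, 0.0024], "dr": [0, 0, 0]}, {"offset": [0, 0, 0.0024], "dr": [0, 0, 0]}]}}

```text
time_s: 25.45
position: [0.5708, 0.2599, 0.0349]
tcp_rot: [[0.918, 0.396, -0.001], [0.396, -0.918, 0.001], [-0.001, -0.001, -1.0]]
force: [-1.0, -0.5, 4.8]
opening: 0.31
grasp_force: 30.0
```

Contact. Release, lift and go back for socket 38.

{"op": "servo_tool", "data": {"targets": [{"offset": [0, 0, 0], "dr": [0, 0, 0]}, {"offset": [0, 0, 0], "dr": [0, 0, 0]}, {"offset": [0, 0, 0], "dr": [0, 0, 0]}, {"offset": [0, 0, 0], "dr": [0, 0, 0]}, {"offset": [0, 0, -0.005], "dr": [0, 0, 0]}, {"offset": [0, 0, -0.015], "dr": [0, 0, 0]}, {"offset": [0, 0, -0.03], "dr": [0, 0, 0]}, {"offset": [0, 0, -0.05], "dr": [0, 0, 0]}, {"offset": [0, 0, -0.07], "dr": [0, 0, 0]}, {"offset": [0, 0, -0.09], "dr": [0, 0, 0]}, {"offset": [0, 0, -0.11], "dr": [0, 0, 0]}, {"offset": [0, 0, -0.13], "dr": [0, 0, 0]}, {"offset": [0, 0, -0.135], "dr": [0, 0, 0]}, {"offset": [0, 0, -0.135], "dr": [0, 0, 0]}], "gripper": -0.3}}

```text
time_s: 26.62
position: [0.5724, 0.2601, 0.1718]
tcp_rot: [[0.918, 0.396, 0.004], [0.396, -0.918, 0.002], [0.004, -0.001, -1.0]]
force: [0.6, 0.1, -0.4]
opening: 0.65
grasp_force: 0.0
```

```bash
python3 - <<'E'
from h import *
goal(.545,-.294,.17,-7.5)
E
```

```text
off [-0.2446, 0.498, 0.0005] dr [0.09, -0.24, -59.18] at [0.5724 0.2601 0.1718] F [ 0.6  0.1 -0.4] open 0.65 t 26.6167
```

{"op": "servo_tool", "data": {"targets": [{"offset": [-0.008, 0.017, 0], "dr": [0, 0, -2]}, {"offset": [-0.025, 0.05, 0], "dr": [0, 0, -6]}, {"offset": [-0.042, 0.085, 0], "dr": [0, 0, -10]}, {"offset": [-0.059, 0.12, 0], "dr": [0, 0, -14]}, {"offset": [-0.076, 0.155, 0], "dr": [0, 0, -18]}, {"offset": [-0.093, 0.19, 0], "dr": [0, 0, -22]}, {"offset": [-0.111, 0.225, 0], "dr": [0, 0, -27]}, {"offset": [-0.128, 0.26, 0], "dr": [0, 0, -31]}, {"offset": [-0.145, 0.295, 0], "dr": [0, 0, -35]}, {"offset": [-0.162, 0.33, 0], "dr": [0, 0, -39]}, {"offset": [-0.179, 0.365, 0], "dr": [0, 0, -43]}, {"offset": [-0.197, 0.4, 0], "dr": [0, 0, -48]}, {"offset": [-0.214, 0.435, 0], "dr": [0, 0, -52]}, {"offset": [-0.229, 0.466, 0], "dr": [0, 0, -56]}, {"offset": [-0.24, 0.488, 0], "dr": [0, 0, -58.5]}, {"offset": [-0.2446, 0.498, 0.0005], "dr": [0.1, -0.2, -59.2]}, {"offset": [-0.2446, 0.498, 0.0005], "dr": [0.1, -0.2, -59.2]}, {"offset": [-0.2446, 0.498, 0.0005], "dr": [0.1, -0.2, -59.2]}, {"offset": [-0.2446, 0.498, 0.0005], "dr": [0.1, -0.2, -59.2]}, {"offset": [-0.2446, 0.498, 0.0005], "dr": [0.1, -0.2, -59.2]}], "gripper": -0.3}}

```text
time_s: 28.28
position: [0.5434, -0.292, 0.1679]
tcp_rot: [[0.128, 0.992, -0.006], [0.992, -0.128, 0.001], [-0.0, -0.006, -1.0]]
force: [0.2, -0.0, 0.0]
opening: 0.653
grasp_force: 0.0
```

```bash
python3 - <<'E'
from h import *
snap('wrist','wrist5'); snap('scene','scene5')
a=cv2.imread('pics/wrist5.png')[150:330,240:410]; b=cv2.imread('pics/scene5.png')[190:390,340:480]
cv2.imwrite('pics/c6.png',np.hstack([cv2.resize(a,(378,400)),cv2.resize(b,(280,400))]))
goal(.545,-.294,.042,-7.5)
E
```

```text
off [-0.0011, 0.0022, 0.1263] dr [-0.3, 0.05, 0.13] at [ 0.5437 -0.2926  0.1683] F [ 0.2  0.  -0.3] open 0.648 t 28.3833
```

View pics/c6.png

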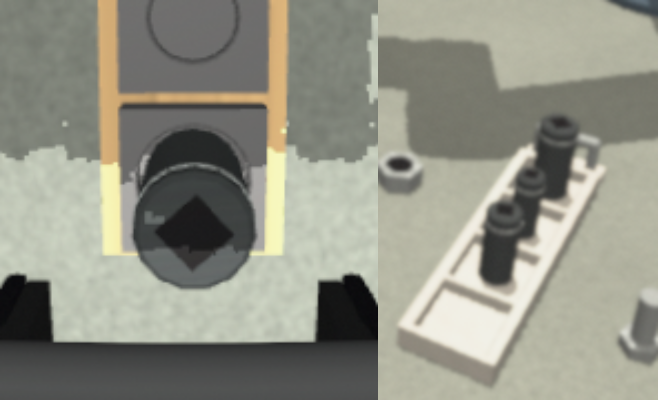

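Three sockets stand in order in the rack. Socket 38's top is at (194,231) in the crop, centred. Descending.

{"op": "servo_tool", "data": {"targets": [{"offset": [0, 0.002, 0.01], "dr": [-0.3, 0.1, 0]}, {"offset": [0, 0.002, 0.03], "dr": [-0.3, 0.1, 0]}, {"offset": [0, 0.002, 0.05], "dr": [-0.3, 0.1, 0]}, {"offset": [0, 0.002, 0.07], "dr": [-0.3, 0.1, 0]}, {"offset": [0, 0.002, 0.09], "dr": [-0.3, 0.1, 0]}, {"offset": [0, 0.002, 0.107], "dr": [-0.3, 0.1, 0]}, {"offset": [0, 0.002, 0.12], "dr": [-0.3, 0.1, 0]}, {"offset": [0, 0.002, 0.126], "dr": [-0.3, 0.1, 0]}, {"offset": [0, 0.002, 0.126], "dr": [-0.3, 0.1, 0]}, {"offset": [0, 0.002, 0.126], "dr": [-0.3, 0.1, 0]}]}}

```text
time_s: 29.22
position: [0.5451, -0.2948, 0.0423]
tcp_rot: [[0.13, 0.992, 0.001], [0.992, -0.13, 0.0], [0.0, 0.001, -1.0]]
force: [-0.7, 0.7, 0.4]
opening: 0.647
grasp_force: 0.0
```

```bash
python3 - <<'E'
from h import *
print(fish('wrist5',(240+194/2.2235,150+231/2.222),.092)); goal(.545,-.294,.042,-7.5)
E
```

```text
[ 0.5457 -0.2947  0.092 ]
off [0.0008, -0.0002, 0.0003] dr [0.04, -0.01, 0.03] at [ 0.5451 -0.2948  0.0423] F [-0.7  0.7  0.4] open 0.647 t 29.2167
```

{"op": "servo_tool", "data": {"targets": [{"offset": [0, 0, 0], "dr": [0, 0, 0]}, {"offset": [0, 0.0005, 0], "dr": [0, 0, 0]}, {"offset": [0, 0.0005, 0], "dr": [0, 0, 0]}, {"offset": [0, 0.0005, 0], "dr": [0, 0, 0]}, {"offset": [0, 0.0005, 0], "dr": [0, 0, 0]}, {"offset": [0, 0.0005, 0], "dr": [0, 0, 0]}, {"offset": [0, 0.0005, 0], "dr": [0, 0, 0]}, {"offset": [0, 0.0005, 0], "dr": [0, 0, 0]}, {"offset": [0, 0.0005, 0], "dr": [0, 0, 0]}], "gripper": 1}}

```text
time_s: 29.97
position: [0.5457, -0.2952, 0.0431]
tcp_rot: [[0.13, 0.992, 0.001], [0.992, -0.13, -0.001], [-0.0, 0.001, -1.0]]
force: [-0.0, -0.1, 5.4]
opening: 0.428
grasp_force: 30.0
```

{"op": "servo_tool", "data": {"targets": [{"offset": [0, 0, -0.004], "dr": [0, 0, 0]}, {"offset": [0, 0, -0.01], "dr": [0, 0, 0]}, {"offset": [0, 0, -0.02], "dr": [0, 0, 0]}, {"offset": [0, 0, -0.035], "dr": [0, 0, 0]}, {"offset": [0, 0, -0.05], "dr": [0, 0, 0]}, {"offset": [0, 0, -0.065], "dr": [0, 0, 0]}, {"offset": [0, 0, -0.08], "dr": [0, 0, 0]}, {"offset": [0, 0, -0.092], "dr": [0, 0, 0]}, {"offset": [0, 0, -0.099], "dr": [0, 0, 0]}, {"offset": [0, 0, -0.1], "dr": [0, 0, 0]}, {"offset": [0, 0, -0.1], "dr": [0, 0, 0]}]}}

```text
time_s: 30.88
position: [0.5452, -0.2948, 0.1425]
tcp_rot: [[0.13, 0.991, 0.001], [0.991, -0.13, 0.0], [0.0, 0.001, -1.0]]
force: [-0.4, -0.0, -4.4]
opening: 0.433
grasp_force: 30.0
```

```bash
python3 - <<'E'
from h import *
goal(.6275,.2839,.14,-66.7)
E
```

```text
off [0.5845, 0.0062, 0.0026] dr [0.03, -0.03, 59.22] at [ 0.5452 -0.2948  0.1425] F [-0.4 -0.  -4.4] open 0.433 t 30.8833
```

{"op": "servo_tool", "data": {"targets": [{"offset": [0.014, 0, 0], "dr": [0, 0, 2]}, {"offset": [0.04, 0, 0], "dr": [0, 0, 4]}, {"offset": [0.075, 0.001, 0], "dr": [0, 0, 7]}, {"offset": [0.11, 0.001, 0], "dr": [0, 0, 11]}, {"offset": [0.145, 0.002, 0], "dr": [0, 0, 15]}, {"offset": [0.18, 0.002, 0], "dr": [0, 0, 19]}, {"offset": [0.215, 0.002, 0], "dr": [0, 0, 23]}, {"offset": [0.25, 0.003, 0], "dr": [0, 0, 27]}, {"offset": [0.285, 0.003, 0], "dr": [0, 0, 31]}, {"offset": [0.32, 0.003, 0], "dr": [0, 0, 35]}, {"offset": [0.355, 0.004, 0], "dr": [0, 0, 38]}, {"offset": [0.39, 0.004, 0], "dr": [0, 0, 41]}, {"offset": [0.425, 0.004, 0], "dr": [0, 0, 45]}, {"offset": [0.46, 0.005, 0], "dr": [0, 0, 48]}, {"offset": [0.495, 0.005, 0], "dr": [0, 0, 51]}, {"offset": [0.527, 0.006, 0.001], "dr": [0, 0, 54]}, {"offset": [0.554, 0.006, 0.002], "dr": [0, 0, 57]}, {"offset": [0.573, 0.006, 0.002], "dr": [0, 0, 58.5]}, {"offset": [0.5835, 0.006, 0.0025], "dr": [0, 0, 59.2]}, {"offset": [0.5845, 0.006, 0.0025], "dr": [0, 0, 59.2]}]}}

```text
time_s: 32.55
position: [0.6262, 0.2865, 0.138]
tcp_rot: [[0.917, 0.398, -0.002], [0.398, -0.917, 0.001], [-0.002, -0.001, -1.0]]
force: [-1.0, 0.6, -4.5]
opening: 0.426
grasp_force: 30.0
```

{"op": "servo_tool", "data": {"targets": [{"offset": [0, 0, 0], "dr": [0, 0, 0]}, {"offset": [0, 0, 0], "dr": [0, 0, 0]}, {"offset": [0, 0, 0], "dr": [0, 0, 0]}]}}

```text
time_s: 32.8
position: [0.627, 0.2824, 0.1393]
tcp_rot: [[0.919, 0.395, -0.001], [0.395, -0.919, -0.001], [-0.001, 0.0, -1.0]]
force: [-0.4, -1.5, -4.3]
opening: 0.424
grasp_force: 30.0
```

```bash
python3 - <<'E'
from h import *
goal(.6275,.2839,.042,-66.7)
E
```

```text
off [0.0012, -0.0011, 0.0973] dr [0.01, 0.07, -0.04] at [0.627  0.2824 0.1393] F [-0.4 -1.5 -4.3] open 0.424 t 32.8
```

{"op": "servo_tool", "data": {"targets": [{"offset": [0, -0.0005, 0.008], "dr": [0, 0, 0]}, {"offset": [0.0005, -0.0005, 0.022], "dr": [0, 0, 0]}, {"offset": [0.0005, -0.0005, 0.038], "dr": [0, 0, 0]}, {"offset": [0.0005, -0.0005, 0.054], "dr": [0, 0, 0]}, {"offset": [0.0005, -0.0005, 0.07], "dr": [0, 0, 0]}, {"offset": [0.0005, -0.0005, 0.084], "dr": [0, 0, 0]}, {"offset": [0.0005, -0.0005, 0.093], "dr": [0, 0, 0]}, {"offset": [0.0005, -0.0005, 0.097], "dr": [0, 0, 0]}, {"offset": [0.0005, -0.0005, 0.097], "dr": [0, 0, 0]}, {"offset": [0.0005, -0.0005, 0.097], "dr": [0, 0, 0]}]}}

```text
time_s: 33.63
position: [0.6281, 0.2846, 0.0431]
tcp_rot: [[0.918, 0.396, 0.001], [0.396, -0.918, 0.0], [0.001, -0.0, -1.0]]
force: [-0.4, 0.8, -4.4]
opening: 0.43
grasp_force: 30.0
```

{"op": "servo_tool", "data": {"targets": [{"offset": [0, 0, 0.0005], "dr": [0, 0, 0]}, {"offset": [0, 0, 0.001], "dr": [0, 0, 0]}, {"offset": [0, 0, 0.0015], "dr": [0, 0, 0]}, {"offset": [0, 0, 0.0015], "dr": [0, 0, 0]}]}}

```text
time_s: 33.97
position: [0.6279, 0.2846, 0.042]
tcp_rot: [[0.918, 0.396, 0.001], [0.396, -0.918, 0.001], [0.001, 0.0, -1.0]]
force: [0.1, 1.1, -4.8]
opening: 0.429
grasp_force: 30.0
```

{"op": "servo_tool", "data": {"targets": [{"offset": [0, 0, 0.0005], "dr": [0, 0, 0]}, {"offset": [0, 0, 0.001], "dr": [0, 0, 0]}, {"offset": [0, 0, 0.0015], "dr": [0, 0, 0]}, {"offset": [0, 0, 0.002], "dr": [0, 0, 0]}, {"offset": [0, 0, 0.0025], "dr": [0, 0, 0]}, {"offset": [0, 0, 0.003], "dr": [0, 0, 0]}, {"offset": [0, 0, 0.003], "dr": [0, 0, 0]}]}}

```text
time_s: 34.55
position: [0.6276, 0.2846, 0.0391]
tcp_rot: [[0.918, 0.396, 0.0], [0.396, -0.918, 0.0], [0.001, -0.0, -1.0]]
force: [-1.1, -0.8, 0.5]
opening: 0.427
grasp_force: 30.0
```

{"op": "servo_tool", "data": {"targets": [{"offset": [0, 0, 0.0003], "dr": [0, 0, 0]}, {"offset": [0, 0, 0.0004], "dr": [0, 0, 0]}, {"offset": [0, 0, 0.0004], "dr": [0, 0, 0]}]}}

```text
time_s: 34.8
position: [0.6277, 0.2846, 0.0391]
tcp_rot: [[0.918, 0.396, 0.001], [0.396, -0.918, 0.0], [0.001, 0.0, -1.0]]
force: [-2.9, -0.5, 4.9]
opening: 0.427
grasp_force: 30.0
```

{"op": "servo_tool", "data": {"targets": [{"offset": [0, 0, 0], "dr": [0, 0, 0]}, {"offset": [0, 0, 0], "dr": [0, 0, 0]}, {"offset": [0, 0, 0], "dr": [0, 0, 0]}, {"offset": [0, 0, 0], "dr": [0, 0, 0]}, {"offset": [0, 0, -0.005], "dr": [0, 0, 0]}, {"offset": [0, 0, -0.015], "dr": [0, 0, 0]}, {"offset": [0, 0, -0.03], "dr": [0, 0, 0]}, {"offset": [0, 0, -0.05], "dr": [0, 0, 0]}, {"offset": [0, 0, -0.07], "dr": [0, 0, 0]}, {"offset": [0, 0, -0.09], "dr": [0, 0, 0]}, {"offset": [0, 0, -0.11], "dr": [0, 0, 0]}, {"offset": [0, 0, -0.13], "dr": [0, 0, 0]}, {"offset": [0, 0, -0.14], "dr": [0, 0, 0]}, {"offset": [0, 0, -0.14], "dr": [0, 0, 0]}, {"offset": [0, 0, -0.14], "dr": [0, 0, 0]}, {"offset": [0, 0, -0.14], "dr": [0, 0, 0]}], "gripper": -0.3}}

```text
time_s: 36.13
position: [0.6267, 0.2843, 0.1768]
tcp_rot: [[0.918, 0.396, -0.002], [0.396, -0.918, -0.0], [-0.002, -0.0, -1.0]]
force: [0.5, -0.2, -0.1]
opening: 0.654
grasp_force: 0.0
```

```bash
python3 - <<'E'
from h import *
snap('side','side6'); snap('scene','scene6')
a=cv2.imread('pics/side6.png')[95:225,205:385]; b=cv2.imread('pics/scene6.png')[190:390,340:480]
cv2.imwrite('pics/c7.png',np.hstack([cv2.resize(a,(510,400)),cv2.resize(b,(280,400))])); s=bot.read_state();print(s['force'],s['position'])
E
```

```text
[-0.07952105  0.18558889 -0.99655353] [0.6265124  0.28420574 0.17620095]
```

View pics/c7.png

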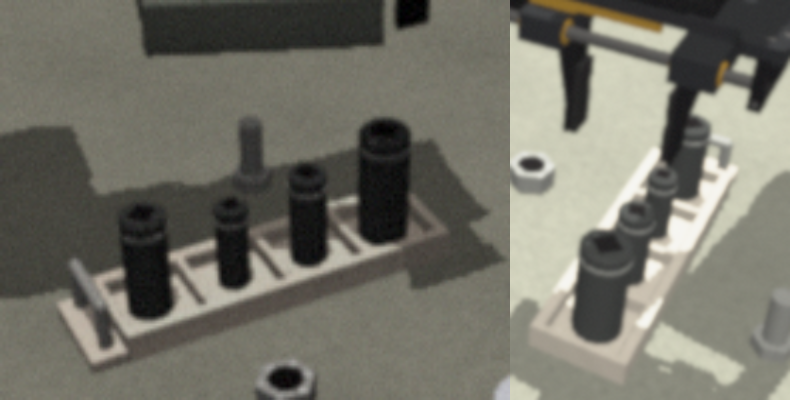

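All four stand upright in the rack, 33, 24, 28, 38 from the handle, holes up. In the crop they are at (147,260), (232,243), (308,215) and (385,180), and the gripper is clear above them.

```bash
python3 -c "
from rig import ticket; print(ticket.hand_in())"
```

```text
the job is handed in; nothing more can be done
None
```

I handed the job in with all four sockets upright in the rack, in tray order from the handle (33, 24, 28, 38), each set down gently with its drive hole up; the robot's clock read about 36 s, and no verdict came back.

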